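Slide the folder pad out over the edge of the display stand

ROBOT

A 6-joint arm with a two-finger parallel gripper is mounted at the origin on a cart in front of the work surface, level with it; the furniture and walls round the work are solid. World frame = base frame: x ahead of the robot, y to its left, z up, the work surface at z = 0. Lengths are in m, angles in rad, forces in N, time in s.
With the tool pointing down it reaches from about 0.4 to 0.825 m from the base axis. Payload 7 kg.
Tool frame: the origin (TCP) lies on the centre line of the jaws, within the pads' length; the fingertips stand 17 mm ahead of it and the grasp point (between the pads) lies 2 mm behind it; z points along the fingers, y is the line along which they close (so a half turn about z gives the same grasp; the last joint's range is limited). The gripper opens to 85 mm and grips with 20 to 120 N. Pads are 22 mm wide; open, the fingers measure 114 mm over their backs; the gripper's body (76 mm by 85 mm) begins 54 mm behind the grasp point. The pads swing forward as they close: fully open they stand 13 mm farther back than shut.
Start: joints at [0.288, 0.359, 0.012, 0, -1.224, -0.288], TCP at [0.675, -0, 0.248] pointing down, gripper open.
Joint ranges: [-3.07, 3.07], [-1.43, 2.12], [-1.02, 1.25], [-3.03, 1.67], [-3.05, -0], [-3.03, 3.03]. Speed limits (rad/s): [2.39, 2.39, 3.01, 3.14, 3.14, 3.14].

INTERFACE

Orientations are given as a 3x3 rotation matrix whose columns are the frame's x, y, z axes.
In Python, from plant import observe, camera, job_done gives the robot as it stands.
- The arm moves only by the shell command python3 -m inch 'ROWS' [FORCE]. ROWS is JSON, a list of rows, each an object of numbers: "claw": the opening in per cent of the stroke, from 0 (shut) to 100 (fully open); "dx", "dy", "dz": the shift along the tool's x, y, z in cm; "spin": the turn about the tool's z in degrees. In form: [{"claw": .., "dx": .., "dy": .., "dz": .., "spin": ..}, ...]. A call has 1 to 5 rows; each row shifts and turns the commanded pose from where the row before left it, along the tool's axes as they then stand; what a row does not reach is not made up. A row lasts 1/10 s, in which the tool goes at most 50 mm and 8.59 degrees, less where a joint would pass 70% of its speed; a pose out of reach is approached as far as the arm can. A call with a gripper value outside its range is refused whole. The fingers move at their own pace and stop on an object; FORCE is the grip in N (left out, the last holds). Time passes only in rows, so rows that do not move let the fingers close. It gives the time, the measured TCP pose, the force, the opening and the grip force at its end, in the units of the state.
- observe(): the state, without advancing time (a new reading comes with each control period).
- camera(name): name is "scene" or "side" or "wrist"; returns a dict with "image" (384x512x3 uint8, blue, green, red), "camera_matrix" (3x3 intrinsics, pixels), "position" and "attitude" of the camera in the world; the wrist camera has in their place "tool_from_camera" (4x4, takes a point from camera to tool coordinates, whose origin is the TCP and whose axes are the flange's). Camera axes: x right, y up, looking along -z (the intrinsics and any distortion apply to the point x, -y, -z); pixel columns grow to the right and rows downward; lengths in m; the calibration is good to about 2 mm. A picture is of the moment at which its call begins: read the wrist's pose just before it. There is no depth.
- job_done(): hands the job in; it is judged then, once.
The state is a dict: "t": time; "joint_pos": joint angles; "qvel": joint speeds; "joint_efforts": joint torques, N m; "eef_pos": TCP position; "orientation": TCP orientation; "contact_force": force on the tool from outside, world axes, zero at the start; "moment": the same for the moment, N m; "finger_gap": finger opening in m; "grasp_force": force on a finger pad.
Only numpy, scipy, OpenCV 4.12 (cv2) and the standard library are available. Lean on these libraries where they do the work, as an engineer would, in place of code of your own. Each camera call takes 0.05 s, during which the arm holds its last target. There are 200 camera calls.

TASK

Customers should be able to pick a folder from below: slide the kraft folder pad on the low wooden stand toward the stand's metal-trimmed front edge until it sticks out 40 mm over that edge, square with it and between the stand's two ends. Only push or drag it with the fingertips or the outside of the fingers; do not grasp or lift it and do not let it tip over the edge, and leave the bell, bottle, stamp and tag roll where they stand.

Things in the scene. Friction and masses are not known exactly. Their poses are not given: they have to be found in the camera images.
- stand: low dark wooden display stand, fixed to the counter: a board 260 mm deep (its x) by 300 mm wide (its y), flat top 50 mm above the counter. Origin on the counter under the board's centre; its -x axis points out of the front edge, the one with the aluminium trim (about toward the robot's right, world -y, within 20 degrees); the y axis runs along that edge, z up
- stand_edge (a point): middle of the stand's front edge, at the height of its top face; axes as the stand's
- folder_pad: loose pad of brown kraft folders lying flat on the stand, about 0.16 kg: 194 mm long (its x) by 123 mm (its y). The solid stack is 13 mm thick; the top sheet only looks bowed up, to 21 mm, and is not solid. Origin at the centre of its underside, z up. Its -y long side faces the stand's front edge at the start (within about 12 degrees); that side starts 15 to 80 mm behind the edge at its middle. It slides freely on the board and does not spring back; its mass and friction vary
- pad_corner_a (a point): one end of the pad's front (-y) long side, on its underside: 97 mm toward its -x and 61.5 mm toward its -y from its origin
- pad_corner_b (a point): the other end of that side: 97 mm toward the pad's +x and 61.5 mm toward its -y from its origin
- bell: loose white counter bell on a dark foot, 86 mm across, 54 mm high, on the counter out in front of the stand's front edge; origin at the centre of its underside; leave alone
- brown_bottle: loose brown dropper bottle with black tip, 32 mm across, 90 mm high, on the counter in front of the stand; origin at the centre of its underside; leave alone
- date_stamp: loose wooden hand stamp, 56 x 28 mm, 74 mm high, on the counter behind the stand (left of it as the robot sees it); origin at the centre of its underside; leave alone
- orange_roll: loose orange roll of tags, 52 mm across, 26 mm high, on the counter behind the stand (left of it as the robot sees it); origin at the centre of its underside; leave alone
Things that resemble listed ones, but are neither listed nor needed, are in the scene too. Of the things that look like the folder_pad, the largest one is meant.

How it is judged:
By the outcome, as a careful person would: the job done as asked, in the order asked, and still so for the second after the job is handed in, with the robot touching nothing.
It also fails if it takes over 38 s, if anything falls off the work surface, if the arm or the gripper's body presses on something with over 40 N, if the wrist force passes 120 N, or if a joint passes its speed limit or range.

## Working session

There is one attempt and no reset: what is moved stays moved. The work goes in short steps, Python scripts to look and compute and a shell command to move; the robot and the scene stay as the last step left them, time stands still between calls to the robot, and variables do not carry over. Pictures are saved under pics/ and viewed, at most 10 in all, crops included, and the job is handed in when it is done.

```bash
mkdir -p pics; ls
cat > h.py <<'E'
import numpy as np,cv2
from plant import observe,camera
def get(n):
    s=observe();c=camera(n)
    if n=='wrist':
        T=np.eye(4);T[:3,:3]=np.array(s['orientation']);T[:3,3]=s['eef_pos'];T=T@np.array(c['tool_from_camera'])
        c['position']=T[:3,3];c['R']=T[:3,:3]
    else:
        c['R']=np.array(c['attitude'])
    return c
def cast(c,uv,z):
    K=np.array(c['camera_matrix']);out=[]
    for u,v in np.atleast_2d(uv):
        r=np.linalg.inv(K)@[u,v,1];d=c['R']@[r[0],-r[1],-r[2]];p=np.array(c['position'])
        out.append(p+d*(z-p[2])/d[2])
    return np.array(out)
def proj(c,P):
    q=(np.atleast_2d(P)-np.array(c['position']))@c['R'];q=q*[1,-1,-1]
    p=q@np.array(c['camera_matrix']).T;return p[:,:2]/p[:,2:]
E
python3 - <<'E'
from h import *
import pickle
print(observe())
ims=[]
for n in ['scene','side','wrist']:
    c=get(n);pickle.dump(c,open(n+'0.pkl','wb'));ims.append(c['image'])
    print(n,{k:(np.round(v,4).tolist() if not isinstance(v,str) else v) for k,v in c.items() if k!='image'})
k=np.vstack([np.hstack(ims[:2]),np.hstack([ims[2],ims[2]*0])])
cv2.imwrite('pics/a.png',cv2.resize(k,(800,600)))
E
```

```text
pics
{'t': 0.0, 'joint_pos': array([ 2.88083700e-01,  3.59414067e-01,  1.10901022e-02, -3.77558227e-04,
       -1.22407343e+00, -2.88053204e-01]), 'qvel': array([ 0.00181991, -0.0012412 , -0.00044317,  0.00067032,  0.0002837 ,
        0.00058625]), 'joint_efforts': array([ 2.55543900e-04, -5.83324420e+01,  2.93422562e+01,  6.93659976e+00,
       -6.00149287e-03, -1.14765509e-06]), 'eef_pos': array([ 6.74566463e-01, -1.95397150e-05,  2.47354722e-01]), 'orientation': array([[-9.79947529e-05, -9.99998657e-01, -1.63595045e-03],
       [-9.99999989e-01,  9.81820754e-05, -1.14423897e-04],
       [ 1.14584365e-04,  1.63593922e-03, -9.99998655e-01]]), 'contact_force': array([ 0.41040857,  0.21328984, -0.22862441]), 'moment': array([ 0.06138474, -0.04993512,  0.0439252 ]), 'grasp_force': 0.0, 'finger_gap': 0.08547621498195897}
scene {'camera_matrix': [[482.7219, 0.0, 260.3041], [0.0, 482.7219, 200.2785], [0.0, 0.0, 1.0]], 'position': [-0.1445, -0.8742, 0.7765], 'attitude': [[0.7581, 0.3311, -0.5618], [-0.652, 0.4011, -0.6435], [0.0122, 0.8541, 0.52]], 'R': [[0.7581, 0.3311, -0.5618], [-0.652, 0.4011, -0.6435], [0.0122, 0.8541, 0.52]]}
side {'camera_matrix': [[488.5478, 0.0, 259.4095], [0.0, 488.5478, 197.6703], [0.0, 0.0, 1.0]], 'position': [0.3275, -1.3287, 0.7327], 'attitude': [[0.973, 0.1211, -0.1967], [-0.2299, 0.4271, -0.8745], [-0.0219, 0.8961, 0.4434]], 'R': [[0.973, 0.1211, -0.1967], [-0.2299, 0.4271, -0.8745], [-0.0219, 0.8961, 0.4434]]}
wrist {'camera_matrix': [[273.4077, 0.0, 255.7287], [0.0, 273.4077, 187.9106], [0.0, 0.0, 1.0]], 'tool_from_camera': [[0.0008, 0.9552, 0.296, 0.0761], [1.0, -0.0006, -0.0009, -0.0002], [-0.0006, 0.296, -0.9552, -0.127], [0.0, 0.0, 0.0, 1.0]], 'position': [0.6749, -0.0761, 0.3745], 'R': [[-1.0, 0.0, 0.0022], [-0.0007, -0.9552, -0.2959], [0.0021, -0.2959, 0.9552]]}
```

View pics/a.png

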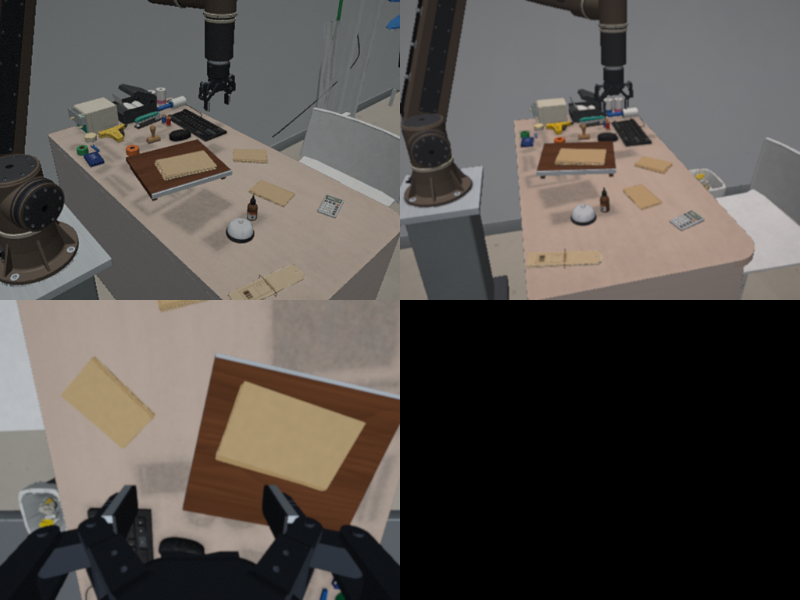

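The top two panels are the scene and side views, the bottom one the wrist view. There are three kraft pads:
- One lies on the dark stand, at mosaic (290,435) in the wrist view.
- Two smaller ones lie on the counter: (108,402) in the wrist view, which is (250,156) in scene, and (272,192) in scene.

The pad on the stand is the largest and the only one on it, so it fits the description. I'll confirm it in a crop and measure.

Run:
```python
from h import *
import pickle
def quad(m):
    cs,_=cv2.findContours(m,cv2.RETR_EXTERNAL,cv2.CHAIN_APPROX_NONE);out=[]
    for c in sorted(cs,key=cv2.contourArea)[::-1][:3]:
        out.append((cv2.contourArea(c),cv2.approxPolyDP(c,0.03*cv2.arcLength(c,True),True)[:,0].tolist()))
    return out
for n in ['wrist','side','scene']:
    c=pickle.load(open(n+'0.pkl','rb'));im=c['image'];hsv=cv2.cvtColor(im,cv2.COLOR_BGR2HSV)
    for nm,lo,hi in [('kraft',(12,85,110),(28,200,255)),('wood',(0,110,20),(16,255,125))]:
        m=cv2.morphologyEx(cv2.inRange(hsv,lo,hi),cv2.MORPH_OPEN,np.ones((3,3)))
        for a,q in quad(m):
            if a>300: print(n,nm,a,q,'\n  ',np.round(cast(c,q,.05 if nm=='wood' else .067),3)[:,:2].tolist())
w=pickle.load(open('wrist0.pkl','rb'))['image'][40:310,50:512]
s=pickle.load(open('side0.pkl','rb'))['image'][165:240,160:300]
cv2.imwrite('pics/b.png',np.vstack([cv2.resize(w,(600,350)),cv2.resize(s,(467,250)).copy() if 0 else cv2.copyMakeBorder(cv2.resize(s,(467,250)),0,0,0,133,0)]))
```

```text
wrist kraft 16262.0 [[312, 104], [276, 204], [418, 242], [467, 157]] 
   [[0.614, -0.075], [0.65, 0.039], [0.47, 0.09], [0.434, -0.018]]
wrist kraft 6247.0 [[119, 74], [81, 123], [159, 187], [196, 145]] 
   [[0.817, -0.105], [0.866, -0.055], [0.788, 0.018], [0.741, -0.031]]
wrist wood 41063.5 [[276, 75], [235, 267], [342, 287], [353, 235], [446, 287], [511, 128]] 
   [[0.652, -0.106], [0.702, 0.137], [0.553, 0.17], [0.546, 0.089], [0.407, 0.17], [0.377, -0.049]]
side kraft 1134.0 [[198, 208], [254, 211], [263, 191], [207, 189]] 
   [[0.432, -0.033], [0.587, -0.097], [0.645, 0.027], [0.475, 0.091]]
side kraft 787.5 [[286, 242], [308, 266], [332, 258], [310, 237]] 
   [[0.63, -0.287], [0.65, -0.405], [0.717, -0.388], [0.697, -0.279]]
side kraft 550.0 [[301, 209], [335, 221], [346, 212], [344, 207], [316, 201]] 
   [[0.723, -0.122], [0.792, -0.216], [0.841, -0.174], [0.848, -0.144], [0.782, -0.084]]
side wood 2973.0 [[271, 180], [186, 184], [177, 217], [274, 214]] 
   [[0.699, 0.139], [0.416, 0.186], [0.367, -0.041], [0.647, -0.1]]
scene wood 5119.0 [[292, 215], [253, 180], [162, 193], [190, 248]] 
   [[0.657, -0.09], [0.702, 0.131], [0.443, 0.241], [0.357, -0.037]]
```

View pics/b.png

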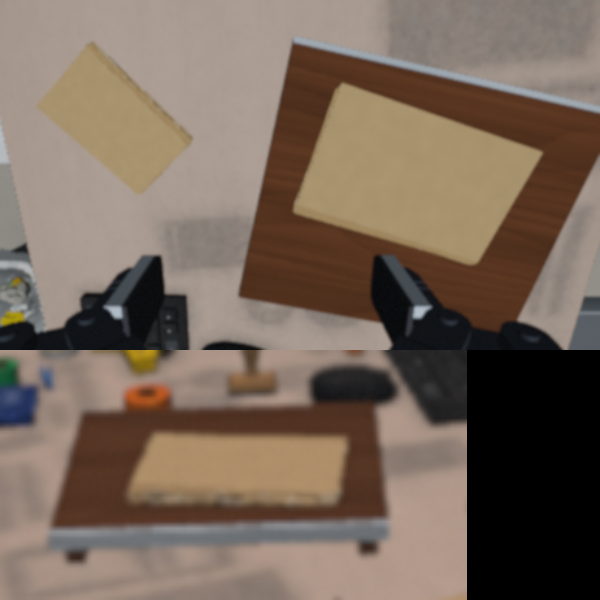

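The crop confirms it: the large pad lies on the trimmed stand, and its lookalike is on the counter. I'll push with the open gripper's two finger sides so that the pad squares itself. First I turn along the edge and move behind the pad, staying high.

```bash
python3 -m inch '[{"claw":100,"spin":6},{"claw":100,"spin":6},{"claw":100,"dx":-2.7,"dy":3.3},{"claw":100,"dx":-2.7,"dy":3.3},{"claw":100,"dx":-2.6,"dy":3.3}]'
python3 -m inch '[{"claw":100,"dy":3.2},{"claw":100},{"claw":100},{"claw":100},{"claw":100}]'
cat > m.py <<'E'
from h import *
import sys
def line(p):
    vx,vy,x,y=cv2.fitLine(np.float32(p),cv2.DIST_HUBER,0,.01,.01).ravel();return np.array([vx,vy]),np.array([x,y])
tag=sys.argv[1];s=observe()
print(round(s['t'],2),np.round(s['eef_pos'],4),np.round(s['orientation'],3).tolist(),np.round(s['contact_force'],1))
c=get('wrist');im=c['image'];cv2.imwrite(f'pics/{tag}.png',im)
hsv=cv2.cvtColor(im,cv2.COLOR_BGR2HSV)
def big(lo,hi):
    m=cv2.morphologyEx(cv2.inRange(hsv,lo,hi),cv2.MORPH_OPEN,np.ones((3,3)))
    return max(cv2.findContours(m,0,1)[0],key=cv2.contourArea)
k=big((12,85,110),(28,200,255))
q=cv2.approxPolyDP(k,.03*cv2.arcLength(k,True),True)[:,0]
print('pad px',q.tolist());print(np.round(cast(c,q,.066),4)[:,:2].tolist())
E
python3 m.py c
```

```text
0.15 [ 0.6747 -0.      0.2476] [[-0.0, -1.0, -0.001], [-1.0, 0.0, -0.0], [0.0, 0.001, -1.0]] [-0.6  0.1 -0.1]
pad px [[313, 104], [276, 203], [417, 243], [467, 157]]
[[0.6126, -0.0754], [0.65, 0.0385], [0.4708, 0.0922], [0.4328, -0.0176]]validation failed for argument at $[0]...
validation failed for argument at $[0]...
```

View pics/c.png

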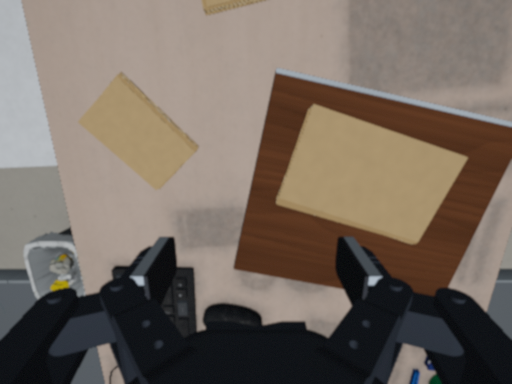

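The row was refused, so nothing moved, and the picture shows the same view as before. The rows probably need all five keys.

```bash
python3 -m inch '[{"claw":100,"dx":0,"dy":0,"dz":0,"spin":6},{"claw":100,"dx":0,"dy":0,"dz":0,"spin":6},{"claw":100,"dx":-2.7,"dy":3.3,"dz":0,"spin":0},{"claw":100,"dx":-2.7,"dy":3.3,"dz":0,"spin":0},{"claw":100,"dx":-2.6,"dy":3.3,"dz":0,"spin":0}]'
python3 -m inch '[{"claw":100,"dx":0,"dy":3.2,"dz":0,"spin":0},{"claw":100,"dx":0,"dy":0,"dz":0,"spin":0},{"claw":100,"dx":0,"dy":0,"dz":0,"spin":0},{"claw":100,"dx":0,"dy":0,"dz":0,"spin":0},{"claw":100,"dx":0,"dy":0,"dz":0,"spin":0}]'
python3 m.py d
```

```text
t: 0.7
eef_pos: [0.5938, 0.0995, 0.2478]
orientation: [[-0.209, -0.978, -0.001], [-0.978, 0.209, -0.0], [0.0, 0.001, -1.0]]
contact_force: [1.2, 0.3, 0.1]
finger_gap: 0.0857
grasp_force: 0.0
t: 1.2
eef_pos: [0.5641, 0.1051, 0.248]
orientation: [[-0.209, -0.978, -0.0], [-0.978, 0.209, -0.0], [0.0, 0.0, -1.0]]
contact_force: [0.6, -0.2, -0.0]
finger_gap: 0.0857
grasp_force: 0.0
1.2 [0.5641 0.1051 0.248 ] [[-0.209, -0.978, -0.0], [-0.978, 0.209, -0.0], [0.0, 0.0, -1.0]] [ 0.6 -0.2 -0. ]
pad px [[167, 122], [327, 149], [338, 131]]
[[0.6478, 0.0296], [0.4795, 0.0959], [0.4649, 0.0785]]
```

View pics/d.png

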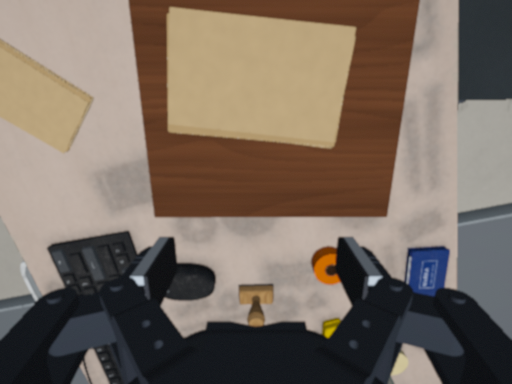

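The wrist view shows the pad with its back corners at (168,133) and (333,148). The stand's back edge runs (154,217)–(387,216), almost level, so the gripper is aligned with the stand. I'll cast these points and the front edge from the two wrist pictures.

Run:
```python
from h import *
import pickle
c0=pickle.load(open('wrist0.pkl','rb'));c=get('wrist')
# stand outer front edge: trim rows, first bright->trim transition per column near the expected line in wrist0
def sub(im,cols,line,h,sign):
    g=cv2.GaussianBlur(im,(3,3),0)[...,2].astype(float);o=[]
    for u in cols:
        v=int(round(line(u)));s=g[v-h:v+h+1,u];d=np.diff(s)*sign;i=int(np.argmax(d));o.append((u,v-h+i+.5))
    return np.array(o)
def fit(p):
    k=np.polyfit(p[:,0],p[:,1],1);r=abs(np.polyval(k,p[:,0])-p[:,1]);p=p[r<1.5];return np.polyfit(p[:,0],p[:,1],1)
cols=range(285,505,4)
k=fit(sub(c0['image'],cols,lambda u:70+(u-277)*.234,5,-1));P=cast(c0,[(u,np.polyval(k,u)) for u in (285,505)],.05)[:,:2]
k2=fit(sub(c['image'],range(165,380,4),lambda u:216,5,+1));B=cast(c,[(u,np.polyval(k2,u)) for u in (154,387)],.05)[:,:2]
print('front (trim outer)',k,P.round(4)); print('back',B.round(4),np.linalg.norm(B[1]-B[0]))
for Q in(P,B): d=Q[0]-Q[1];print('ang',np.degrees(np.arctan2(d[1],d[0])))
e=(P[0]-P[1]);e/=np.linalg.norm(e);n=np.array([e[1],-e[0]]);
print('n',n,'depth',(P[0]-B)@n)
q=[(168,133),(333,148),(355,28),(168,8)];Q=cast(c,q,.063)[:,:2];print(Q.round(4),'behind front:',(P[0]-Q)@n)
print('z .05 back',cast(c,q[:2],.05)[:,:2].round(4))
t=observe()['eef_pos'][:2];print('tcp behind front',(P[0]-t)@n, 'along e rel pad',(t-Q.mean(0))@e)
for z in (.05,):
  for cc in (c0,): print([ (np.round(cast(cc,[(276,71)],z),4)).tolist()])
```

```text
front (trim outer) [0.22996032 9.01650433] [[ 0.642  -0.1063]
 [ 0.3845 -0.052 ]]
back [[0.7049 0.1394]
 [0.4119 0.2018]] 0.29959776663396226
ang -11.912585648982086
ang -12.037742157504482
n [-0.20641912 -0.97846367] depth [0.25337612 0.25403056]
[[ 0.6512  0.0413]
 [ 0.4719  0.0968]
 [ 0.4348 -0.0196]
 [ 0.6145 -0.0758]] behind front: [0.14635489 0.16359608 0.04202866 0.0241642 ]
z .05 back [[0.6555 0.0418]
 [0.4687 0.0995]]
tcp behind front 0.19066471199910004 along e rel pad 0.0009253673444538091
[[[0.652, -0.1099, 0.05]]]
```

The stand's width (0.2996 m) and back-edge angle (12.0°) check out. The front edge comes out 6 mm short on depth because the fit caught the inner trim line, so I'll use the back edge plus 260 mm. Now I descend behind the pad.

```bash
python3 -m inch '[{"claw":100,"dx":0,"dy":0,"dz":4.3,"spin":0},{"claw":100,"dx":0,"dy":0,"dz":4.3,"spin":0},{"claw":100,"dx":0,"dy":0,"dz":4.3,"spin":0},{"claw":100,"dx":0,"dy":0,"dz":4.3,"spin":0},{"claw":100,"dx":0,"dy":0,"dz":0,"spin":0}]'
python3 -m inch '[{"claw":100,"dx":0,"dy":0,"dz":0.3,"spin":0},{"claw":100,"dx":0,"dy":0,"dz":0,"spin":0},{"claw":100,"dx":0,"dy":0,"dz":0,"spin":0}]'
python3 - <<'E'
from h import *
c=get('side');cv2.imwrite('pics/e.png',cv2.resize(c['image'][130:250,140:310],(800,565),interpolation=cv2.INTER_CUBIC))
E
```

```text
t: 1.8
eef_pos: [0.56, 0.1034, 0.0707]
orientation: [[-0.21, -0.978, -0.01], [-0.978, 0.21, -0.004], [0.006, 0.009, -1.0]]
contact_force: [-0.9, 0.3, -0.6]
finger_gap: 0.0855
grasp_force: 0.0
t: 2.1
eef_pos: [0.5649, 0.106, 0.0755]
orientation: [[-0.208, -0.978, 0.003], [-0.978, 0.208, 0.002], [-0.002, -0.003, -1.0]]
contact_force: [1.4, -0.3, 0.0]
finger_gap: 0.0854
grasp_force: 0.0
```

View pics/e.png

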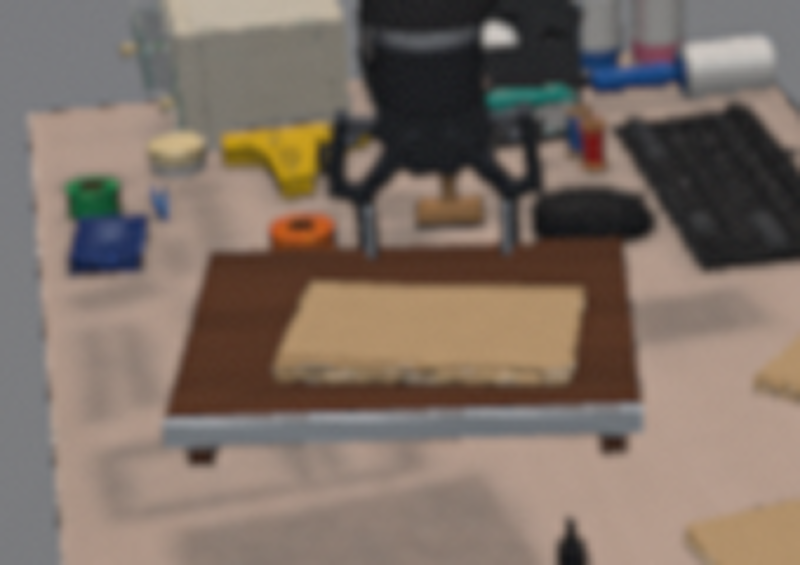

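The side view shows both fingertips at crop (370,255) and (510,250), behind the pad. From these I'll estimate the height of the tips above the board.

Run:
```python
from h import *
import pickle
c=pickle.load(open('side0.pkl','rb'));t=observe()['eef_pos'];y=np.array([-.978,.208,0]);x=np.array([-.208,-.978,0])
for s,px in((1,(218.6,184.2)),(-1,(248.4,183.1))):
  print(px,[(z,proj(c,[t[0],t[1],0]+s*.05*y+x*.011+np.array([0,0,z])).round(1).tolist()) for z in (.05,.06,.07,.08)])
```

```text
(218.6, 184.2) [(0.05, [[218.3, 190.5]]), (0.06, [[218.2, 187.7]]), (0.07, [[218.0, 184.9]]), (0.08, [[217.8, 182.1]])]
(248.4, 183.1) [(0.05, [[249.0, 189.6]]), (0.06, [[248.9, 186.8]]), (0.07, [[248.8, 184.0]]), (0.08, [[248.7, 181.2]])]
```

When open, the tips stand about 4 mm ahead of the TCP, at z ≈ 0.071. I'll lower another 16 mm gently.

```bash
python3 -m inch '[{"claw":100,"dx":0,"dy":0,"dz":0.4,"spin":0},{"claw":100,"dx":0,"dy":0,"dz":0.4,"spin":0},{"claw":100,"dx":0,"dy":0,"dz":0.4,"spin":0},{"claw":100,"dx":0,"dy":0,"dz":0.2,"spin":0},{"claw":100,"dx":0,"dy":0,"dz":0,"spin":0}]'
python3 -m inch '[{"claw":100,"dx":0,"dy":0,"dz":0.1,"spin":0},{"claw":100,"dx":0,"dy":0,"dz":0.1,"spin":0},{"claw":100,"dx":0,"dy":0,"dz":0,"spin":0},{"claw":100,"dx":0,"dy":0,"dz":0,"spin":0}]'
```

```text
t: 2.65
eef_pos: [0.5632, 0.1053, 0.0587]
orientation: [[-0.208, -0.978, -0.001], [-0.978, 0.208, -0.0], [0.001, 0.001, -1.0]]
contact_force: [-0.4, -0.2, 0.4]
finger_gap: 0.0856
grasp_force: 0.0
t: 3.05
eef_pos: [0.5635, 0.1055, 0.0573]
orientation: [[-0.208, -0.978, 0.0], [-0.978, 0.208, 0.0], [-0.0, -0.0, -1.0]]
contact_force: [-0.6, -0.1, 0.1]
finger_gap: 0.0857
grasp_force: 0.0
```

Tips clear at about 3 mm above the board with no contact force. Now the push, in slow steps.

```bash
python3 -m inch '[{"claw":100,"dx":0.5,"dy":0,"dz":0,"spin":0},{"claw":100,"dx":0.5,"dy":0,"dz":0,"spin":0},{"claw":100,"dx":0.5,"dy":0,"dz":0,"spin":0},{"claw":100,"dx":0.5,"dy":0,"dz":0,"spin":0},{"claw":100,"dx":0.5,"dy":0,"dz":0,"spin":0}]'
python3 -m inch '[{"claw":100,"dx":0.4,"dy":0,"dz":0,"spin":0},{"claw":100,"dx":0.4,"dy":0,"dz":0,"spin":0},{"claw":100,"dx":0.4,"dy":0,"dz":0,"spin":0},{"claw":100,"dx":0.4,"dy":0,"dz":0,"spin":0},{"claw":100,"dx":0.4,"dy":0,"dz":0,"spin":0}]'
python3 -m inch '[{"claw":100,"dx":0.4,"dy":0,"dz":0,"spin":0},{"claw":100,"dx":0.4,"dy":0,"dz":0,"spin":0},{"claw":100,"dx":0.4,"dy":0,"dz":0,"spin":0},{"claw":100,"dx":0.4,"dy":0,"dz":0,"spin":0},{"claw":100,"dx":0.4,"dy":0,"dz":0,"spin":0}]'
python3 -m inch '[{"claw":100,"dx":0.4,"dy":0,"dz":0,"spin":0},{"claw":100,"dx":0.4,"dy":0,"dz":0,"spin":0},{"claw":100,"dx":0.4,"dy":0,"dz":0,"spin":0},{"claw":100,"dx":0,"dy":0,"dz":0,"spin":0},{"claw":100,"dx":0,"dy":0,"dz":0,"spin":0}]'
python3 - <<'E'
from h import *
w=get('wrist')['image'];c=get('side');s=cv2.resize(c['image'][140:250,150:300],(512,375),interpolation=cv2.INTER_CUBIC)
cv2.imwrite('pics/f.png',np.hstack([cv2.resize(w,(400,300)),cv2.resize(s,(400,300))]));cv2.imwrite('pics/fw_raw.png',w);cv2.imwrite('pics/fs_raw.png',c['image'])
E
```

```text
t: 3.55
eef_pos: [0.5582, 0.0805, 0.0574]
orientation: [[-0.208, -0.978, 0.0], [-0.978, 0.208, 0.0], [-0.0, -0.0, -1.0]]
contact_force: [0.2, 1.2, -0.6]
finger_gap: 0.0856
grasp_force: 0.3
t: 4.05
eef_pos: [0.5542, 0.0612, 0.0573]
orientation: [[-0.208, -0.978, 0.0], [-0.978, 0.208, 0.0], [-0.0, -0.0, -1.0]]
contact_force: [0.2, 0.3, -0.0]
finger_gap: 0.0855
grasp_force: 0.4
t: 4.55
eef_pos: [0.5499, 0.0416, 0.0573]
orientation: [[-0.208, -0.978, 0.0], [-0.978, 0.208, 0.0], [-0.0, -0.0, -1.0]]
contact_force: [1.1, 0.6, -0.3]
finger_gap: 0.0852
grasp_force: 0.4
t: 5.05
eef_pos: [0.5473, 0.0299, 0.0572]
orientation: [[-0.208, -0.978, -0.0], [-0.978, 0.208, -0.0], [0.0, 0.0, -1.0]]
contact_force: [0.2, -0.1, -0.1]
finger_gap: 0.0853
grasp_force: 0.0
```

View pics/f.png

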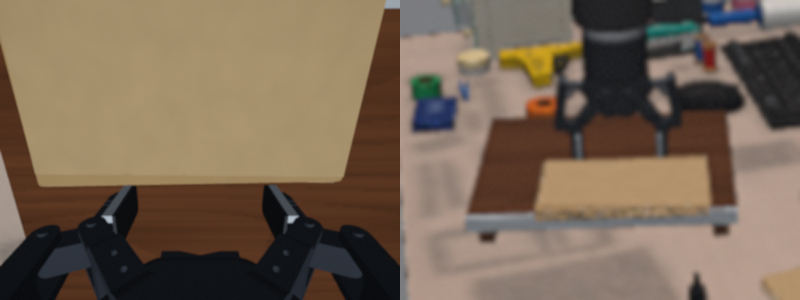

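The pad is nearly square against both fingers and its front is over the trim. In the left panel its back corners are at (38,186) and (342,180). I'll push 22 mm more, back off, and measure from above.

```bash
python3 -m inch '[{"claw":100,"dx":0.4,"dy":0,"dz":0,"spin":0},{"claw":100,"dx":0.4,"dy":0,"dz":0,"spin":0},{"claw":100,"dx":0.4,"dy":0,"dz":0,"spin":0},{"claw":100,"dx":0.4,"dy":0,"dz":0,"spin":0},{"claw":100,"dx":0.3,"dy":0,"dz":0,"spin":0}]'
python3 -m inch '[{"claw":100,"dx":0.2,"dy":0,"dz":0,"spin":0},{"claw":100,"dx":0.1,"dy":0,"dz":0,"spin":0},{"claw":100,"dx":0,"dy":0,"dz":0,"spin":0},{"claw":100,"dx":0,"dy":0,"dz":0,"spin":0}]'
python3 -m inch '[{"claw":100,"dx":-1,"dy":0,"dz":0,"spin":0},{"claw":100,"dx":-2,"dy":0,"dz":0,"spin":0},{"claw":100,"dx":0,"dy":0,"dz":-4,"spin":0},{"claw":100,"dx":0,"dy":0,"dz":-4.5,"spin":0},{"claw":100,"dx":0,"dy":0,"dz":-4.5,"spin":0}]'
python3 -m inch '[{"claw":100,"dx":2.5,"dy":0,"dz":-4.5,"spin":0},{"claw":100,"dx":0,"dy":0,"dz":-3,"spin":0},{"claw":100,"dx":0,"dy":0,"dz":0,"spin":0},{"claw":100,"dx":0,"dy":0,"dz":0,"spin":0},{"claw":100,"dx":0,"dy":0,"dz":0,"spin":0}]'
python3 m.py g
```

```text
t: 5.65
eef_pos: [0.5434, 0.0111, 0.0573]
orientation: [[-0.208, -0.978, -0.0], [-0.978, 0.208, 0.0], [-0.0, 0.0, -1.0]]
contact_force: [0.1, 1.0, -0.2]
finger_gap: 0.0852
grasp_force: 0.3
t: 6.05
eef_pos: [0.5428, 0.0086, 0.0573]
orientation: [[-0.208, -0.978, -0.0], [-0.978, 0.208, -0.0], [0.0, 0.0, -1.0]]
contact_force: [0.0, -0.1, 0.7]
finger_gap: 0.0858
grasp_force: 0.0
t: 6.55
eef_pos: [0.5489, 0.0387, 0.1886]
orientation: [[-0.207, -0.978, -0.001], [-0.978, 0.207, -0.001], [0.001, 0.001, -1.0]]
contact_force: [2.0, -0.2, 0.2]
finger_gap: 0.0852
grasp_force: 0.0
t: 7.05
eef_pos: [0.5435, 0.0146, 0.2599]
orientation: [[-0.208, -0.978, -0.002], [-0.978, 0.208, -0.0], [0.001, 0.002, -1.0]]
contact_force: [-0.8, 0.3, -0.4]
finger_gap: 0.0852
grasp_force: 0.0
7.05 [0.5435 0.0146 0.2599] [[-0.208, -0.978, -0.002], [-0.978, 0.208, -0.0], [0.001, 0.002, -1.0]] [-0.8  0.3 -0.4]
pad px [[331, 139], [170, 153], [321, 154]]
[[0.4499, -0.0028], [0.6381, -0.0259], [0.4637, 0.0123]]
```

View pics/g.png

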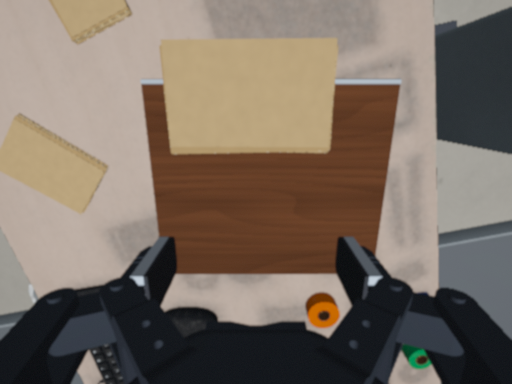

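The wrist view shows the pad overhanging squarely: its front is at row ~39, its back at row ~153, and the trim at row ~80. The stand's back edge is at row ~273. Now the overhang, numerically.

```bash
cat > n.py <<'E'
from h import *
import sys
c=get('wrist');im=c['image'];hsv=cv2.cvtColor(im,cv2.COLOR_BGR2HSV).astype(int)
g=cv2.GaussianBlur(im,(3,3),0).astype(float)
cx=int(sys.argv[1]) if len(sys.argv)>1 else 0
def edge(cols,lo,hi,ch,sign,first=False):
    o=[]
    for u in cols:
        d=np.diff(g[lo:hi,u,ch])*sign;i=np.argmax(d)
        if 0<i<len(d)-1:
            a,b,e=d[i-1:i+2];i=i+.5*(a-e)/(a-2*b+e+1e-9)
        o.append((u,lo+i+.5))
    o=np.array(o);k=np.polyfit(o[:,0],o[:,1],1)
    for _ in range(3):
        r=abs(np.polyval(k,o[:,0])-o[:,1]);o=o[r<1.2] if (r<1.2).sum()>5 else o;k=np.polyfit(o[:,0],o[:,1],1)
    return k
K={'standback':(edge(range(180,335,3),266,280,2,1),.05,(180,335)),
'trimR':(edge(list(range(343,398,2)),70,90,2,-1),.05,(343,398)),
'trim2wood':(edge(list(range(343,390,2)),74,94,0,-1),.05,(343,390)),
'padback_top':(edge(range(180,322,3),143,165,1,-1),.063,(180,322)),
'padfront':(edge(range(172,330,3),30,50,0,-1),.063,(172,330))}
b=K['standback'];B=cast(c,[(u,np.polyval(b[0],u)) for u in b[2]],.05)[:,:2]
e=B[0]-B[1];e/=np.linalg.norm(e);n=np.array([e[1],-e[0]])
for nm,(k,z,cs) in K.items():
    for zz in {'padback_top':(.05,.063),'padfront':(.05,.063,.067)}.get(nm,(.05,)):
        P=cast(c,[(u,np.polyval(k,u)) for u in cs],zz)[:,:2];d=P[0]-P[1]
        print(nm,zz,'row',np.polyval(k,cs).round(1),'ang',np.degrees(np.arctan2(d[1],d[0])).round(2),'from stand back mm',((P-B[0])@n*1e3).round(1))
t=observe();print(np.round(t['eef_pos'],4),'tool ang',np.degrees(np.arctan2(t['orientation'][0][0],-t['orientation'][1][0])))
for v in range(140,162,1): print(v,im[v,250],end=' ')
print()
for v in range(72,90): print(v,im[v,370],end=' ')
E
python3 n.py
```

```text
standback 0.05 row [273.8 273.5] ang -11.89 from stand back mm [ 0. -0.]
trimR 0.05 row [84. 84.] ang -11.87 from stand back mm [253.4 253.4]
trim2wood 0.05 row [84.4 84.4] ang -11.9 from stand back mm [253. 253.]
padback_top 0.05 row [153.7 152.3] ang -11.4 from stand back mm [172.6 174.1]
padback_top 0.063 row [153.7 152.3] ang -11.4 from stand back mm [174.9 176.3]
padfront 0.05 row [39.2 37.6] ang -11.38 from stand back mm [299.8 301.4]
padfront 0.063 row [39.2 37.6] ang -11.38 from stand back mm [297.2 298.7]
padfront 0.067 row [39.2 37.6] ang -11.38 from stand back mm [296.4 297.9]
[0.5436 0.0144 0.2596] tool ang -11.979699368179078
140 [128 167 188] 141 [127 167 189] 142 [129 167 189] 143 [127 166 188] 144 [127 166 188] 145 [127 165 187] 146 [123 162 185] 147 [116 157 181] 148 [111 152 177] 149 [109 151 177] 150 [108 151 176] 151 [105 145 171] 152 [ 88 125 152] 153 [ 61  92 123] 154 [ 43  68 105] 155 [ 40  64 103] 156 [ 41  64 103] 157 [ 40  64 103] 158 [ 40  64 103] 159 [ 40  64 104] 160 [ 42  64 104] 161 [ 38  63 101] 
72 [144 151 162] 73 [146 153 164] 74 [148 156 166] 75 [150 157 168] 76 [150 158 169] 77 [148 156 167] 78 [153 156 162] 79 [174 170 166] 80 [192 185 176] 81 [198 190 180] 82 [195 187 178] 83 [177 171 164] 84 [137 135 138] 85 [ 81  89 111] 86 [ 44  65 102] 87 [ 38  62 101] 88 [ 39  62 101] 89 [ 40  64 102]
```

Overhang is about 37 mm, estimated three ways: pad back plus 123 mm, pad front, and finger travel. The pad is about 0.5° short of square. I'll go back down behind it, turned 0.5° more, and push about 3 mm.

```bash
python3 -m inch '[{"claw":100,"dx":-2,"dy":0,"dz":0,"spin":0.5},{"claw":100,"dx":0,"dy":0,"dz":4.5,"spin":0},{"claw":100,"dx":0,"dy":0,"dz":4.5,"spin":0},{"claw":100,"dx":0,"dy":0,"dz":4.5,"spin":0},{"claw":100,"dx":0,"dy":0,"dz":3.5,"spin":0}]'
python3 -m inch '[{"claw":100,"dx":0,"dy":0,"dz":1,"spin":0},{"claw":100,"dx":0,"dy":0,"dz":1,"spin":0},{"claw":100,"dx":0,"dy":0,"dz":0.5,"spin":0},{"claw":100,"dx":0,"dy":0,"dz":0,"spin":0},{"claw":100,"dx":0,"dy":0,"dz":0,"spin":0}]'
python3 -m inch '[{"claw":100,"dx":0,"dy":0,"dz":0.3,"spin":0},{"claw":100,"dx":0.5,"dy":0,"dz":0,"spin":0},{"claw":100,"dx":0.5,"dy":0,"dz":0,"spin":0},{"claw":100,"dx":0,"dy":0,"dz":0,"spin":0},{"claw":100,"dx":0,"dy":0,"dz":0,"spin":0}]'
```

```text
t: 7.65
eef_pos: [0.5467, 0.0335, 0.0876]
orientation: [[-0.216, -0.976, -0.003], [-0.976, 0.216, -0.001], [0.002, 0.003, -1.0]]
contact_force: [-0.0, -0.0, 0.5]
finger_gap: 0.0855
grasp_force: 0.0
t: 8.15
eef_pos: [0.5491, 0.0341, 0.0673]
orientation: [[-0.216, -0.976, 0.002], [-0.976, 0.216, 0.001], [-0.001, -0.002, -1.0]]
contact_force: [0.1, -0.5, 0.2]
finger_gap: 0.0852
grasp_force: 0.0
t: 8.65
eef_pos: [0.5461, 0.0237, 0.0632]
orientation: [[-0.217, -0.976, 0.0], [-0.976, 0.217, 0.0], [-0.0, -0.0, -1.0]]
contact_force: [0.3, -0.3, 0.0]
finger_gap: 0.0853
grasp_force: 0.0
```

```bash
python3 -m inch '[{"claw":100,"dx":0,"dy":0,"dz":0.3,"spin":0},{"claw":100,"dx":0.4,"dy":0,"dz":0.25,"spin":0},{"claw":100,"dx":0.4,"dy":0,"dz":0,"spin":0},{"claw":100,"dx":0.3,"dy":0,"dz":0,"spin":0},{"claw":100,"dx":0.2,"dy":0,"dz":0,"spin":0}]'
python3 -m inch '[{"claw":100,"dx":0.2,"dy":0,"dz":0,"spin":0},{"claw":100,"dx":0.1,"dy":0,"dz":0,"spin":0},{"claw":100,"dx":0.1,"dy":0,"dz":0,"spin":0},{"claw":100,"dx":0.1,"dy":0,"dz":0,"spin":0},{"claw":100,"dx":0,"dy":0,"dz":0,"spin":0}]'
python3 -m inch '[{"claw":100,"dx":0,"dy":0,"dz":0,"spin":0},{"claw":100,"dx":0,"dy":0,"dz":0,"spin":0}]'
```

```text
t: 9.15
eef_pos: [0.5432, 0.011, 0.0575]
orientation: [[-0.217, -0.976, -0.0], [-0.976, 0.217, -0.0], [0.0, 0.0, -1.0]]
contact_force: [-0.1, 0.1, -0.3]
finger_gap: 0.0852
grasp_force: 0.0
t: 9.65
eef_pos: [0.5422, 0.0064, 0.0576]
orientation: [[-0.216, -0.976, 0.0], [-0.976, 0.216, 0.0], [-0.0, -0.0, -1.0]]
contact_force: [0.8, 1.0, -0.0]
finger_gap: 0.0853
grasp_force: 0.0
t: 9.85
eef_pos: [0.5421, 0.0065, 0.0575]
orientation: [[-0.216, -0.976, -0.0], [-0.976, 0.216, -0.0], [0.0, 0.0, -1.0]]
contact_force: [1.1, 0.0, -0.7]
finger_gap: 0.085
grasp_force: 0.0
```

One more millimetre, then I retreat and check from the same viewpoint.

```bash
python3 -m inch '[{"claw":100,"dx":0.1,"dy":0,"dz":0,"spin":0},{"claw":100,"dx":0,"dy":0,"dz":0,"spin":0},{"claw":100,"dx":0,"dy":0,"dz":0,"spin":0}]'
python3 -m inch '[{"claw":100,"dx":-1,"dy":0,"dz":0,"spin":0},{"claw":100,"dx":-2,"dy":0,"dz":0,"spin":-0.5},{"claw":100,"dx":0,"dy":0,"dz":-4,"spin":0},{"claw":100,"dx":0,"dy":0,"dz":-4.5,"spin":0},{"claw":100,"dx":0,"dy":0,"dz":-4.5,"spin":0}]'
python3 -m inch '[{"claw":100,"dx":2.5,"dy":0,"dz":-4.5,"spin":0},{"claw":100,"dx":0.4,"dy":0,"dz":-3,"spin":0},{"claw":100,"dx":0,"dy":0,"dz":0,"spin":0},{"claw":100,"dx":0,"dy":0,"dz":0,"spin":0},{"claw":100,"dx":0,"dy":0,"dz":0,"spin":0}]'
python3 n.py
python3 - <<'E'
from h import *
w=get('wrist')['image'];s=get('side')['image'];c=get('scene')['image']
cv2.imwrite('pics/h.png',np.vstack([np.hstack([cv2.resize(w,(400,300)),cv2.resize(s,(400,300))]),np.hstack([cv2.resize(c,(400,300)),np.zeros((300,400,3),np.uint8)])]))
E
```

```text
t: 10.15
eef_pos: [0.5419, 0.0055, 0.0575]
orientation: [[-0.216, -0.976, -0.0], [-0.976, 0.216, -0.0], [0.0, 0.0, -1.0]]
contact_force: [-0.4, -1.1, 0.4]
finger_gap: 0.0856
grasp_force: 0.1
t: 10.65
eef_pos: [0.5482, 0.0354, 0.1888]
orientation: [[-0.207, -0.978, -0.001], [-0.978, 0.207, -0.001], [0.001, 0.001, -1.0]]
contact_force: [1.5, 0.8, -0.5]
finger_gap: 0.0859
grasp_force: 0.0
t: 11.15
eef_pos: [0.542, 0.0074, 0.2601]
orientation: [[-0.208, -0.978, -0.002], [-0.978, 0.208, -0.0], [0.001, 0.002, -1.0]]
contact_force: [-0.1, -0.3, -0.3]
finger_gap: 0.085
grasp_force: 0.0
standback 0.05 row [277.7 277.6] ang -11.99 from stand back mm [0. 0.]
trimR 0.05 row [88.5 88.5] ang -11.94 from stand back mm [255.8 255.8]
trim2wood 0.05 row [90.8 90.8] ang -11.92 from stand back mm [253.3 253.3]
padback_top 0.05 row [156.5 156.3] ang -11.89 from stand back mm [176.  176.3]
padback_top 0.063 row [156.5 156.3] ang -11.89 from stand back mm [178.4 178.7]
padfront 0.05 row [43. 43.] ang -11.93 from stand back mm [303.1 303.3]
padfront 0.063 row [43. 43.] ang -11.93 from stand back mm [300.6 300.8]
padfront 0.067 row [43. 43.] ang -11.93 from stand back mm [299.9 300.1]
[0.542  0.0074 0.2599] tool ang -11.987204786823968
140 [127 165 186] 141 [127 165 187] 142 [126 165 186] 143 [126 165 187] 144 [127 166 187] 145 [127 166 187] 146 [126 165 187] 147 [127 165 187] 148 [126 165 186] 149 [124 163 185] 150 [118 158 181] 151 [112 153 177] 152 [108 150 175] 153 [109 150 176] 154 [106 147 173] 155 [ 95 135 162] 156 [ 73 108 137] 157 [ 49  75 110] 158 [ 38  61 100] 159 [ 38  61 100] 160 [ 40  63 101] 161 [ 38  62 101] 
72 [141 148 158] 73 [139 146 156] 74 [138 144 155] 75 [137 144 155] 76 [138 146 157] 77 [139 147 158] 78 [142 150 161] 79 [144 153 163] 80 [147 155 166] 81 [148 156 167] 82 [149 158 168] 83 [150 158 169] 84 [153 161 170] 85 [165 166 170] 86 [182 177 173] 87 [193 185 177] 88 [196 188 179] 89 [188 181 172]
```

View pics/h.png

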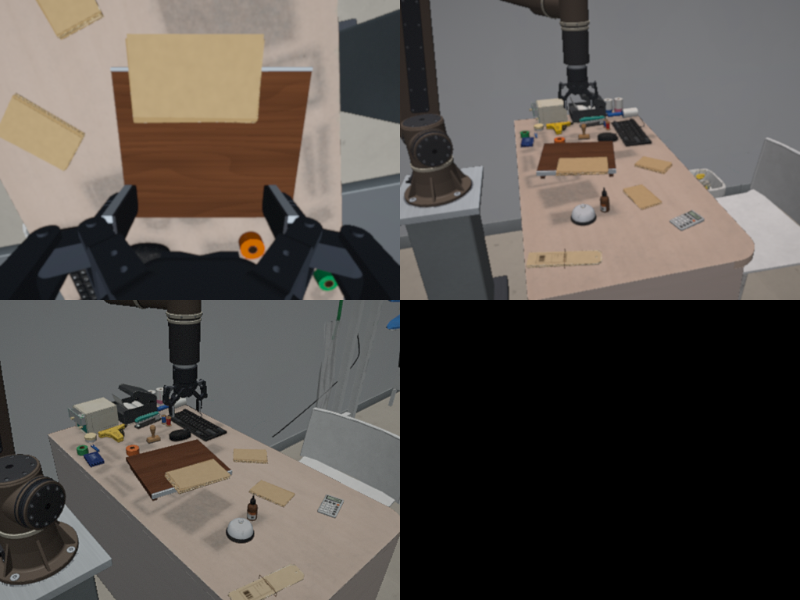

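The pad overhangs by about 40 mm, square to within 0.1° and between the stand's ends. The other items stand where they were, and the arm is clear of everything.

```bash
python3 -c "
from plant import job_done
print(job_done())"
```

```text
the job is handed in; nothing more can be done
None
```

I handed the job in with the kraft pad sticking out about 40 mm over the stand's front edge, square to within about 0.1° and between the stand's ends; I only pushed it, and the other items were left where they stood.

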